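Take the rotor out of the bench centrifuge

ROBOT

A 6-joint arm with a two-finger parallel gripper is mounted at the origin on the work surface. World frame = base frame: x ahead of the robot, y to its left, z up, the work surface at z = 0. Lengths are in m, angles in rad, forces in N, time in s.
With the tool pointing down it reaches from about 0.35 to 0.725 m from the base axis. Payload 4.3 kg.
Tool frame: the origin (TCP) lies at the very end of the fingers, on their centre line; the grasp point (between the pads) lies 19 mm behind it; z points along the fingers, y is the line along which they close (so a half turn about z gives the same grasp; the last joint's range is limited). The gripper opens to 85 mm and grips with 20 to 120 N. Pads are 22 mm wide; open, the fingers measure 114 mm over their backs; the gripper's body (76 mm by 85 mm) begins 54 mm behind the grasp point. The pads swing forward as they close: fully open they stand 13 mm farther back than shut.
Start: joints at [-1.448, 0.377, 0.081, 1.274, 0, 1.46], TCP at [0.133, -0.56, 0.205] pointing down, gripper open.
Joint ranges: [-2.72, 2.72], [-0.84, 1.66], [-1.02, 1.22], [-1.77, 2.12], [-1.37, 1.28], [-3.14, 3.14]. Speed limits (rad/s): [2.57, 2.57, 3.14, 3.14, 3.14, 3.14].

INTERFACE

Orientations are given as a unit quaternion [x, y, z, w].
In Python, from bench import bot, snapshot, calibration gives the robot as it stands.
- The arm moves only by the tool arm_command, never from a script. Its argument "motion" is a list of rows, each a list of 5 numbers: the finger opening in m, from 0 to 0.0854, then the shift along the tool's x, y, z in m, then the turn about the tool's z in degrees. A call has 1 to 12 rows; each row is the pose to reach, as a shift and turn from the pose commanded when the call began, along the tool's axes at that moment; what a row does not reach only later rows make up. A row lasts 1/10 s, in which the tool goes at most 50 mm and 8.59 degrees, less where a joint would pass 70% of its speed; a pose out of reach is approached as far as the arm can. A call with a gripper value outside its range is refused whole. The fingers move at their own pace and stop on an object; "newtons" is the grip in N (left out, the last holds). Time passes only in rows, so rows that repeat a pose let the fingers close. It gives the time, the measured TCP pose, the force, the opening and the grip force at its end, in the units of the state.
- bot.sense(): the state, without advancing time (a new reading comes with each control period).
- snapshot(name): name is "scene" or "top" or "wrist"; returns (picture, depth): 400x640x3 uint8, red, green, blue; 400x640 float32, m along the optical axis (not along the pixel's ray), 0 where there is no reading.
- calibration(name): a dict with "fx", "fy", "cx", "cy" (pixels), "k1" (the pictures are not rectified: a ray, as slopes to the right and down, at radius r is drawn at 1 + k1 r^2 times it, then the intrinsics apply), "R" (3x3) and "t" (3): a world point X has camera coordinates R X + t. Camera axes: x right, y down, z forward; pixel columns grow to the right and rows downward; lengths in m; the calibration is good to about 2 mm. A picture is of the moment at which its call begins: read the wrist's pose just before it. calibration takes no time and is no camera call; for the wrist camera it gives the pose at the moment of the call.
- bot.sign_off(): hands the job in; it is judged then, once.
The state is a dict: "time": time; "qpos": joint angles; "dq": joint speeds; "tau": joint torques, N m; "position": TCP position; "tcp_rot": TCP orientation; "ft_force": force on the tool from outside, world axes, zero at the start; "ft_torque": the same for the moment, N m; "grip_width": finger opening in m; "grip_force": force on a finger pad.
Only numpy, scipy, OpenCV 4.12 (cv2) and the standard library are available. Lean on these libraries where they do the work, as an engineer would, in place of code of your own. Each camera call takes 0.05 s, during which the arm holds its last target. There are 200 camera calls.

TASK

Take the loaded rotor out of the small bench centrifuge: swing the latch lever at its front free, open the lid all the way back, then pull the upright grip on the rotor hub sideways, to the left, against its spring to unlock the rotor from the ball-nosed spindle, and lift the rotor by that grip. Finish while still holding the rotor: level, still and steady above the spindle, raised at least 10 cm off its seat, with the lid left open. Leave everything else on the bench where it stands.

Things in the scene. Friction and masses are not known exactly. Their poses are not given: they have to be found in the camera images.
- centrifuge: White bench centrifuge, fixed to the bench, 200 mm wide (y), 200 mm deep (x) and 115 mm high without its lid (160 mm with it). Origin on the bench under the spindle axis; x points from its front to its back, y to its left as seen from the front, z up. The housing runs from x -90 (front face) to +110 mm, y -100 to +100 mm. In its top is an open round bowl 134 mm across, with the rotor in it.
- lid_lever (a joint): Steel latch lever at the front of the centrifuge, left of the lid handle as seen from the front. 0 = upright, its hook over the lid frame, lid locked; it swings forward and down, away from the lid, to 1.9 rad. The lid is free from about 0.4 rad; swung to 0.6 rad or more it counts as free. Its pivot is stiff (about 1 N at the grip point) and it stays where it is left.
- lever_grip (a point): Grip point on the latch lever, in the middle of its cross-section, 12 mm below its free end; with the lever upright it is 50 mm above and 12 mm in front of the pivot axis. The lever is a flat bar 14 mm wide (along the centrifuge's y) and 7 mm thick (along x); it can be pinched across its width from above. Its hook, on the lid side, ends 18 mm below this point.
- lever_pivot (a point): Pivot of the latch lever; the axis runs along the centrifuge's y. 92 mm in front of the spindle axis, 58 mm to the left of it, 98 mm above the bench.
- lid (a joint): Lid of the centrifuge: clear dome 45 mm high in a grey frame 170 x 170 mm, hinged along its back edge. 0 = shut; it opens upward and back to a stop at 1.75 rad; all the way back means beyond 1.45 rad. The hinge is stiff: 3 to 4 N at the handle raise it, and it stays where it is left.
- lid_handle (a point): Middle of the round bar of the D-shaped lid handle, which sticks out forward from the front edge of the lid frame. Bar 10 mm thick, 84 mm long, along the centrifuge's y, with 29 mm of free space between it and the lid frame, 70 mm of it clear between its two posts. The bar can be pinched from above, one finger in front and one inside the D, and turns between the pads as the lid swings.
- lid_hinge (a point): Point on the hinge axis of the lid, which runs along the centrifuge's y, directly behind the middle of the handle bar: 85 mm behind the spindle axis, 115.5 mm above the bench; the handle bar is 203 mm from it.
- rotor_base (a point): Centre of the underside of the rotor's hub. The rotor is a dark metal bowl-shaped disc 112 mm across, 34 mm high at its outer rim and 38 mm at the hub, about 0.5 kg, with twelve tube places; seated, its underside lies on the spindle's flange, 55 mm above the bench. x axis of this point: the direction in which the latch grip is pulled. The rotor turns freely on the spindle.
- rotor_latch (a joint): Slide latch of the rotor. 0 = locked: a plate lies under the shoulder of the spindle head; pulled along its x by 7 mm or more it is unlocked; stop at 10 mm (0.010). A spring pulls it back: 3 N at the start, 7 N at the stop. It must stay pulled for the first 30 mm of the lift; after that it may spring back.
- latch_grip (a point): Grasp point of the latch grip, an upright black block on the rotor hub, 12 mm thick along its x, 44 mm wide along its y, 40 mm high; its top is 16 mm above this point, its foot 24 mm below; the rotor's underside is 66 mm below. x axis: the pull direction, square to the broad faces; it points to the left of the centrifuge seen from its front (its y, turned by up to 0.4 rad). It carries the rotor.
- spindle_seat (a point): Centre of the flange on which the rotor is seated, on the spindle axis, 55 mm above the bench. The spindle, 20 mm thick with a ball nose, rises 30 mm above it.
- tube_rack_c (a point): Bystander: centre of a yellow tube rack, 200 x 76 x 60 mm, to the left of the centrifuge.
- tip_box_c (a point): Bystander: centre of a grey pipette-tip box with a clear bluish cover, 122 x 84 x 79 mm, to the right of the centrifuge.
- beaker_c (a point): Bystander: centre of a glass beaker of tips, 68 mm across, 85 mm high, in front of the centrifuge to the right.
- reagent_c (a point): Bystander: centre of a white jar with a blue cap, 52 mm across, 115 mm high, in front of the centrifuge to the left.
- pipette_c (a point): Bystander: middle of a blue and white pipette, 255 mm long, 25 mm thick, lying on the bench to the right of the tip box.
- marker_c (a point): Bystander: middle of a black marker pen, 130 mm long, 14 mm thick, lying behind the tip box.

How it is judged:
On the way, in this order (a step that is already met when the one before it is completed fails the run):
1. the latch lever is swung free of the lid (value of joint lid_lever above 0.6 rad), for 0.2 s.
2. the lid is open all the way back (value of joint lid above 1.45 rad), for 0.2 s.
3. the rotor latch is pulled sideways by its grip while the rotor is still on its seat (value of joint rotor_latch above 0.004 m and z of rotor_base in the frame of spindle_seat below 0.006 m and contact force between the fingers and rotor above 0.5 N), for 0.05 s.
At the end, for the whole second after the job is handed in: The gripper holds the rotor still (slower than 3 cm/s), its underside more than 9 cm above its seat, within 6 cm of the spindle axis sideways, tilted less than 0.2 rad, touching no part of the centrifuge; the latch lever stays free (over 0.5 rad) and the lid open (over 1.3 rad) (z of rotor_base in the frame of spindle_seat above 0.09 m and horizontal distance between rotor_base and spindle_seat below 0.06 m and angle between rotor_base's own z axis and vertical below 0.2 rad and contact force between the fingers and rotor above 1 N and contact force between rotor and centrifuge below 0.3 N and linear speed of rotor below 0.03 m/s and value of joint lid_lever above 0.5 rad and value of joint lid above 1.3 rad); the arm keeps its last pose, push and grip.
It fails at once if something else on the bench is pushed more than 4 cm from its place (distance of any of tube_rack_c, tip_box_c, beaker_c, reagent_c, pipette_c, marker_c from where it was at the start of the episode above 0.04 m).
It also fails if it takes over 62 s, if anything falls off the work surface, if the arm or the gripper's body presses on something with over 40 N, if the wrist force passes 120 N, or if a joint passes its speed limit or range.

## Working session

There is one attempt and no reset: what is moved stays moved. The work goes in short steps, Python scripts to look and compute and a tool call to move; the robot and the scene stay as the last step left them, time stands still between calls to the robot, and variables do not carry over. Pictures are saved under pics/ and viewed, at most 10 in all, crops included, and the job is handed in when it is done.

Besides the shell and the picture viewer there is one more tool, called after ">>>" as a command line: name --pt "numbers of a row" for each row, then --argument value for the rest. arm_command: Moves the arm, as the interface text tells. Its arguments: {"type":"object","properties":{"motion":{"type":"array"},"newtons":{"type":"number"}},"required":["motion"]}

```bash
ls; mkdir -p pics
cat > h.py <<'E'
import numpy as np, cv2
from scipy.spatial.transform import Rotation as Ro
from bench import bot, snapshot, calibration
def cloud(name):
    c=calibration(name); im,d=snapshot(name)
    K=np.array([[c['fx'],0,c['cx']],[0,c['fy'],c['cy']],[0,0,1.]])
    v,u=np.mgrid[:400,:640]
    p=np.stack([u,v],-1).reshape(-1,1,2).astype(float)
    n=cv2.undistortPoints(p,K,np.array([c['k1'],0,0,0.])).reshape(400,640,2)
    X=np.dstack([n[...,0]*d,n[...,1]*d,d])
    W=(X-np.array(c['t']))@np.array(c['R'])
    W[d==0]=np.nan
    return im,d,W
def save(name,im): cv2.imwrite('pics/'+name+'.png',im[...,::-1])
E
python3 - <<'E'
from h import *
print(bot.sense())
for n in('scene','top'):
    im,d,W=cloud(n); save(n,im); np.savez('/tmp/'+n,im=im,d=d,W=W)
    c=calibration(n); print(n, -np.array(c['R']).T@c['t'], c['fx'])
E
```

```text
pics
{'time': 0.0, 'qpos': array([-1.44827520e+00,  3.78066207e-01,  7.96342995e-02,  1.27439118e+00,
        1.64758017e-05,  1.46051533e+00]), 'dq': array([-0.00184784,  0.00206315,  0.00141345, -0.00042904, -0.00105681,
       -0.00021195]), 'tau': array([ 4.47649945e-04, -4.63594794e+01,  2.69880795e+01,  2.05716648e-02,
       -7.06034484e-05,  7.41696113e-06]), 'position': array([ 0.13259104, -0.5587828 ,  0.20376238]), 'tcp_rot': array([ 9.93232533e-01,  1.16138315e-01,  2.03583295e-06, -1.01341104e-03]), 'ft_force': array([-0.36054899, -0.95883034, -0.60423645]), 'ft_torque': array([ 0.01028381,  0.01475272, -0.04792454]), 'grip_force': 0.0, 'grip_width': 0.08556007866768639}
scene [ 1.18965553 -0.15192837  1.12645651] 478.90149259547
top [0.44786656 0.0201783  1.06470012] 447.64263396388674
```

View pics/top.png

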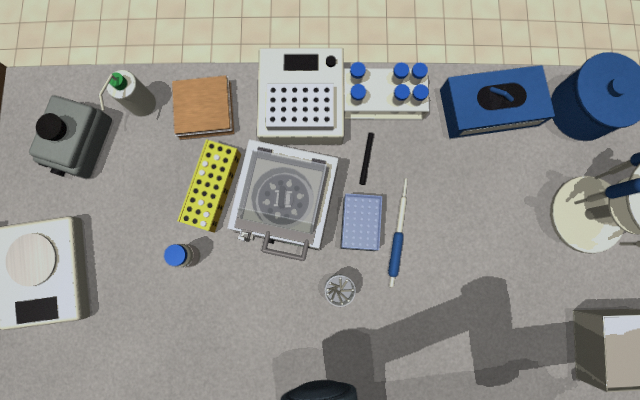

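View pics/scene.png

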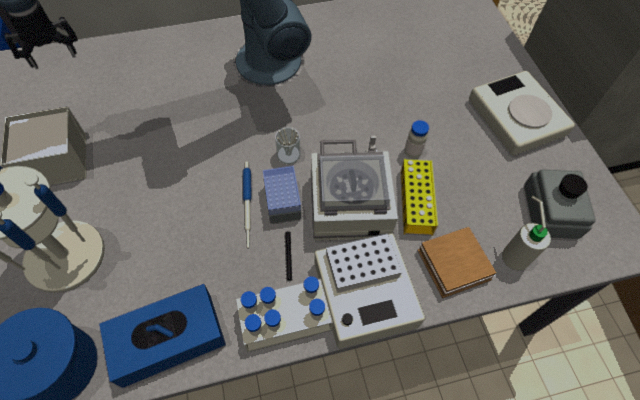

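The top view shows the centrifuge with its front towards the robot: housing at about (285,195), lever near (243,236), and D handle near (285,248). The jar is at (176,255), the beaker at (340,290), and the rack is to the left of the centrifuge. In the scene view, the handle is near (338,148) and the lever near (373,143).

Run:
```python
from h import *
z=np.load('/tmp/top.npz'); im,W=z['im'],z['W']
hsv=cv2.cvtColor(im,cv2.COLOR_RGB2HSV)
v,u=np.mgrid[:400,:640]
roi=(u>215)&(u<345)&(v>138)&(v<265)
m=roi&(W[...,2]>0.095)&(W[...,2]<0.135)
P=W[m]
# housing: points in height band near 0.115 and bright
mh=m&(hsv[...,2]>190)&(hsv[...,1]<40)&(abs(W[...,2]-.115)<.012)
n,l,s,_=cv2.connectedComponentsWithStats(mh.astype(np.uint8)); k=1+np.argmax(s[1:,4]); print(s[1:,:][s[1:,4]>20])
Q=W[mh][:,:2].astype(np.float32); r=cv2.minAreaRect(Q*1000); print('housing',r,np.median(W[mh][:,2])); print(cv2.boxPoints(r))
# handle
mb=roi&(v>232)&(u>258)&(u<312)&(W[...,2]>.08)
r2=cv2.minAreaRect((W[mb][:,:2]*1000).astype(np.float32)); print('handle',r2,np.median(W[mb][:,2])); print(cv2.boxPoints(r2))
ml=roi&(v>225)&(u>230)&(u<260)&(W[...,2]>.12)
print('lever',W[ml].mean(0),W[ml].min(0),W[ml].max(0),ml.sum())
big=cv2.resize(im[130:275,205:355],None,fx=4,fy=4,interpolation=cv2.INTER_CUBIC); save('crop',big)
```

```text
[[ 228  140  110  108 1354]
 [ 252  232   13    4   22]
 [ 270  236   34    9   62]]
housing ((590.640869140625, 105.74928283691406), (199.55419921875, 208.1393585205078), 77.88975524902344) 0.11376658412446891
[[467.9546   30.02578]
 [671.462   -13.64048]
 [713.32715 181.47278]
 [509.81976 225.13904]]
handle ((479.4772644042969, 98.9495849609375), (111.0742416381836, 56.818443298339844), 89.75513458251953) 0.12160364663975855
[[450.83096   43.534386]
 [507.6489    43.291557]
 [508.12357  154.36478 ]
 [451.30563  154.6076  ]]
lever [0.50840044 0.17932542 0.12953138] [0.49000817 0.15312645 0.12003676] [0.5222692  0.20628749 0.16112248] 166
```

View pics/crop.png

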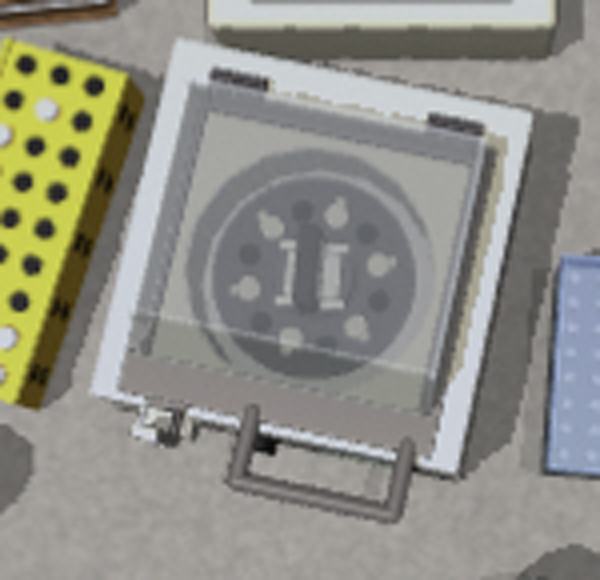

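The crop shows the housing corners at (178,40), (533,112), (92,392) and (460,475). The handle bar runs from (235,480) to (397,515), and the lever is near (160,420). I'll cast these to points.

```bash
cat >> h.py <<'E'
def cast(name,uv,z,c=None):
    c=c or calibration(name); K=np.array([[c['fx'],0,c['cx']],[0,c['fy'],c['cy']],[0,0,1.]])
    n=cv2.undistortPoints(np.array(uv,float).reshape(-1,1,2),K,np.array([c['k1'],0,0,0.])).reshape(-1,2)
    R=np.array(c['R']);o=-R.T@np.array(c['t']); d=np.c_[n,np.ones(len(n))]@R
    return o+d*((z-o[2])/d[:,2])[:,None]
E
python3 - <<'E'
from h import *
f=lambda a:np.array(a)/4.+[205,130]-0.4
C=cast('top',f([(178,40),(533,112),(460,475),(92,392)]),.115); print(C.round(4)); 
for i in range(4): print(np.linalg.norm(C[i]-C[i-1]))
fx=(C[0]+C[1]-C[2]-C[3])[:2]; ly=(C[0]+C[3]-C[1]-C[2])[:2]
a1=np.arctan2(fx[1],fx[0]); a2=np.arctan2(-ly[0],ly[1]); print('yaw',np.degrees([a1,a2]))
a=(a1+a2)/2; R=np.array([[np.cos(a),-np.sin(a)],[np.sin(a),np.cos(a)]])
ctr=C[:,:2].mean(0); O=ctr-R@[.01,0]; print('origin',O)
print('handle pred',O+R@[-.118,0],'pivot',O+R@[-.092,.058],'levergrip',O+R@[-.104,.058])
H=cast('top',f([(232,482),(395,516)]),.12); print('handle seen',H.mean(0),H)
z=np.load('/tmp/top.npz'); W=z['W']
L=(W[...,:2]-O)@R
m=(abs(L[...,1]-.058)<.02)&(L[...,0]<-.075)&(L[...,0]>-.13)&(W[...,2]>.1)
v,u=np.nonzero(m)
for q in sorted(zip(v,u)): print(q,(L[q]*1000).round(),(W[q][2]*1000).round(),end='; ')
m=(abs(L[...,1])<.03)&(L[...,0]<-.105)&(L[...,0]>-.135)&(W[...,2]>.09)
print('\nbar',np.median(L[m],0),np.median(W[m][:,2]),m.sum())
for nm,lo,hi in(('beaker',(320,272),(358,306)),('jar',(160,240),(190,270)),):
    s=W[lo[1]:hi[1],lo[0]:hi[0]]; g=s[...,2]>.05; print(nm,s[g].mean(0),s[g].max(0),s[g].min(0))
E
```

```text
[[ 0.7118  0.1797  0.115 ]
 [ 0.6714 -0.0142  0.115 ]
 [ 0.4754  0.0253  0.115 ]
 [ 0.5192  0.2212  0.115 ]]
0.1970739595264559
0.19802646118301956
0.19995316876330282
0.20073982065146473
yaw [-11.78408592 -12.19683325]
origin [0.58467108 0.10507811]
handle pred [0.46924558 0.12959247] pivot [0.50672775 0.18092557] levergrip [0.49498956 0.18341856]
handle seen [0.46268996 0.1022065  0.12      ] [[0.47153059 0.14508031 0.12      ]
 [0.45384934 0.05933269 0.12      ]]
(np.int64(224), np.int64(239)) [-76.  76.] 123.0; (np.int64(224), np.int64(240)) [-75.  75.] 120.0; (np.int64(225), np.int64(239)) [-78.  77.] 116.0; (np.int64(225), np.int64(240)) [-77.  74.] 121.0; (np.int64(225), np.int64(241)) [-77.  72.] 120.0; (np.int64(225), np.int64(242)) [-77.  70.] 119.0; (np.int64(225), np.int64(243)) [-76.  69.] 116.0; (np.int64(225), np.int64(244)) [-76.  66.] 120.0; (np.int64(225), np.int64(245)) [-75.  64.] 119.0; (np.int64(226), np.int64(238)) [-81.  77.] 124.0; (np.int64(226), np.int64(239)) [-80.  76.] 120.0; (np.int64(226), np.int64(240)) [-80.  74.] 120.0; (np.int64(226), np.int64(241)
[... 11556 characters left out ...]
0; (np.int64(240), np.int64(246)) [-106.   53.] 129.0; (np.int64(240), np.int64(247)) [-105.   53.] 119.0; (np.int64(240), np.int64(248)) [-105.   53.] 106.0; (np.int64(241), np.int64(244)) [-109.   56.] 130.0; (np.int64(241), np.int64(245)) [-108.   55.] 128.0; (np.int64(241), np.int64(246)) [-108.   52.] 132.0; (np.int64(241), np.int64(247)) [-107.   55.] 105.0; (np.int64(241), np.int64(248)) [-107.   53.] 101.0; 
bar [-0.1168239  -0.00214912] 0.12619660902397184 128
beaker [ 0.38436905 -0.0185798   0.07661366] [0.41870824 0.01582892 0.09542371] [ 0.35427057 -0.05122526  0.05010534]
jar [0.46032302 0.32932941 0.10504149] [0.48638915 0.35584114 0.11869492] [0.43486297 0.31017963 0.05006734]
```

Everything agrees with the given sizes:

| Feature | Measured | Expected |
|---|---|---|
| Centrifuge yaw | -12° | – |
| Lever top | local (-104,59), z 160 mm | z 160 mm |
| Handle bar | local (-118,-28), z about 121 mm | 203 mm from the hinge |

Next I need a helper that turns targets into tool-frame shifts.

```bash
cat >> h.py <<'E'
O=np.array([.5847,.1051]); A=-12.0
a=np.radians(A); RC=np.array([[np.cos(a),-np.sin(a)],[np.sin(a),np.cos(a)]])
def w(lx,ly,z): return np.r_[O+RC@[lx,ly],z]
def loc(p): return np.r_[RC.T@(np.array(p)[:2]-O),p[2]]
def plan(pts,yaw=None,p0=None,q0=None):
    "pts: world targets of TCP; yaw: world direction (deg) of tool x; prints shifts in tool axes"
    s=bot.sense(); R=Ro.from_quat(s['tcp_rot'] if q0 is None else q0).as_matrix()
    p=s['position'] if p0 is None else p0; y0=np.degrees(np.arctan2(R[1,0],R[0,0]))
    print('t',round(s['time'],2),'p',np.round(p,4),'loc',loc(p).round(4),'yaw',round(y0,1))
    for t in pts:
        print((R.T@(np.array(t)-p)).round(4), None if yaw is None else round(-((yaw-y0+180)%360-180),1))
E
python3 -c "
from h import *
plan([[.45,-.2,.25],w(-.104,.0585,.22)],168)"
```

```text
t 0.1 p [ 0.1326 -0.5588  0.2038] loc [-0.3042 -0.7434  0.2038] yaw 13.3
[ 0.3917 -0.276  -0.0456] -154.7
[ 0.5242 -0.6391 -0.0148] -154.7
```

>>> arm_command --pt "0.05 0.392 -0.276 -0.046 -100" --pt "0.05 0.392 -0.276 -0.046 -100" --pt "0.05 0.392 -0.276 -0.046 -100" --pt "0.05 0.392 -0.276 -0.046 -100" --pt "0.05 0.392 -0.276 -0.046 -100" --pt "0.05 0.392 -0.276 -0.046 -100" --pt "0.05 0.392 -0.276 -0.046 -100" --pt "0.05 0.392 -0.276 -0.046 -100" --pt "0.05 0.392 -0.276 -0.046 -100" --pt "0.05 0.392 -0.276 -0.046 -100" --pt "0.05 0.392 -0.276 -0.046 -100" --pt "0.05 0.392 -0.276 -0.046 -100" --newtons 30

```text
time: 1.3
position: [0.4509, -0.1992, 0.2503]
tcp_rot: [0.546, 0.838, -0.0, -0.0]
ft_force: [-0.4, 0.5, -0.5]
grip_width: 0.0503
grip_force: 0.0
```

```bash
python3 -c "
from h import *
plan([w(-.104,.0585,.22)],168)"
```

```text
t 1.3 p [ 0.4509 -0.1992  0.2503] loc [-0.0676 -0.3255  0.2503] yaw 113.8
[0.3328 0.195  0.0304] -54.2
```

>>> arm_command --pt "0.05 0.333 0.195 0.03 -54" --pt "0.05 0.333 0.195 0.03 -54" --pt "0.05 0.333 0.195 0.03 -54" --pt "0.05 0.333 0.195 0.03 -54" --pt "0.05 0.333 0.195 0.03 -54" --pt "0.05 0.333 0.195 0.03 -54" --pt "0.05 0.333 0.195 0.03 -54" --pt "0.05 0.333 0.195 0.03 -54" --pt "0.05 0.333 0.195 0.03 -54" --pt "0.05 0.333 0.195 0.03 -54" --pt "0.05 0.333 0.195 0.03 -54" --pt "0.05 0.333 0.195 0.03 -54"

```text
time: 2.5
position: [0.4975, 0.1812, 0.2208]
tcp_rot: [0.111, 0.994, -0.0, -0.0]
ft_force: [0.5, -0.4, 1.1]
grip_width: 0.0498
grip_force: 0.0
```

```bash
python3 -c "
from h import *
im,d,W=cloud('wrist'); save('w1',im); np.savez('/tmp/w1',im=im,d=d,W=W)
plan([w(-.104,.0585,.129)],168)
L=(W[...,:2]-O)@RC
m=(W[...,2]>.152)&(W[...,2]<.168)&(L[...,0]<-.08)&(abs(L[...,1]-.058)<.02);print(m.sum(),L[m].mean(0),L[m].min(0),L[m].max(0),W[m][:,2].mean())
m=(W[...,2]>.11)&(W[...,2]<.135)&(L[...,0]<-.105)&(L[...,0]>-.135)&(L[...,1]<.035)&(L[...,1]>-.09);print(m.sum(),L[m].mean(0),L[m].min(0),L[m].max(0),np.percentile(W[m][:,2],90))
"
```

```text
t 2.55 p [0.4976 0.1812 0.2208] loc [-0.101   0.0563  0.2208] yaw 167.2
[0.003  0.0021 0.0918] -0.8
221 [-0.10346754  0.05991214] [-0.10631163  0.05323684] [-0.09894869  0.06704097] 0.15823071655505838
1602 [-0.11601806 -0.02634385] [-0.1218361  -0.07461782] [-0.10504908  0.01908054] 0.12819253996035787
```

View pics/w1.png

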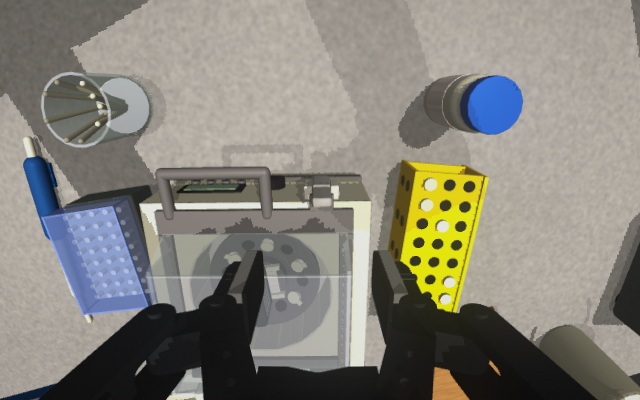

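The wrist view shows the lever's top at about (320,190), left of the handle (in the centrifuge frame). It measures local (-103.5,60), within 1.5 mm of the prediction. The handle bar spans (160–270,173), centred at local y about -26. I'll descend and pinch the lever.

>>> arm_command --pt "0.05 0.003 0.003 0.046 -1" --pt "0.05 0.003 0.003 0.092 -1" --pt "0.05 0.003 0.003 0.092 -1" --pt "0.0 0.003 0.003 0.092 -1" --pt "0.0 0.003 0.003 0.092 -1" --pt "0.0 0.003 0.003 0.092 -1" --pt "0.0 0.003 0.003 0.092 -1" --pt "0.0 0.003 0.003 0.092 -1" --newtons 30

```text
time: 3.35
position: [0.4977, 0.1848, 0.1319]
tcp_rot: [0.102, 0.995, -0.001, 0.003]
ft_force: [-2.0, -5.6, 5.1]
grip_width: 0.0102
grip_force: 29.3
```

```bash
python3 -c "
from h import *
plan([w(-.1045,.0595,.129)],168)
s=bot.sense(); print(s['ft_force'],s['grip_width'],s['grip_force'])
im,d,W=cloud('wrist'); save('w2',im[120:,120:520])"
```

```text
t 3.35 p [0.4977 0.1848 0.1319] loc [-0.1016  0.0598  0.1319] yaw 168.3
[ 0.0029 -0.0003  0.0029] 0.3
[-2.01500898 -5.61811206  5.13643714] 0.010232045395165847 29.25187110900879
```

View pics/w2.png

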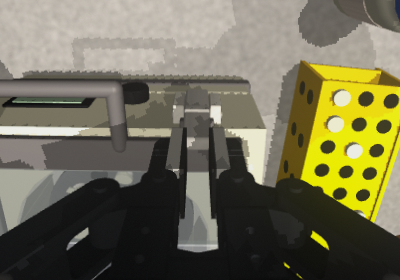

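The fingers hold the lever bar, which runs in the crop from about (200,110) to (200,240). I'll swing it along its arc.

>>> arm_command --pt "0 0.01 0 0.003 0" --pt "0 0.01 0 0.003 0" --pt "0 0.0185 0 0.0086 0" --pt "0 0.0185 0 0.0086 0" --pt "0 0.026 0 0.0156 0" --pt "0 0.026 0 0.0156 0" --pt "0 0.032 0 0.024 0" --pt "0 0.032 0 0.024 0" --pt "0 0.0365 0 0.033 0" --pt "0 0.0365 0 0.033 0" --pt "0 0.0365 0 0.033 0"

```text
time: 4.5
position: [0.4578, 0.1931, 0.0968]
tcp_rot: [0.102, 0.995, -0.0, -0.001]
ft_force: [-8.4, -2.0, 3.3]
grip_width: 0.0097
grip_force: 29.2
```

```bash
python3 -c "
from h import *
plan([w(-.1045,.0595,.129)],168)
s=bot.sense(); print(s['ft_force'],s['grip_width'],s['grip_force'])
im,d,W=cloud('wrist'); save('w3',im[120:,120:520])"
```

```text
t 4.5 p [0.4578 0.1931 0.0968] loc [-0.1425  0.0597  0.0968] yaw 168.3
[-0.0379 -0.0005 -0.0323] 0.3
[-8.39113486 -2.01044626  3.26569592] 0.009748344631075899 29.246508479118347
```

View pics/w3.png

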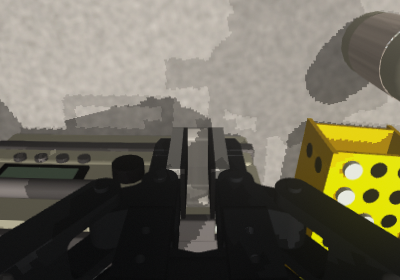

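The lever has swung down with the fingers, to local (-142,60) at z 116 mm, which is the place for 1.0 rad or more. Next I release it, rise and go above the handle.

>>> arm_command --pt "0.045 0 0 0 0" --pt "0.045 0 0 0 0" --pt "0.045 0 0 0 0" --pt "0.045 0 0 -0.05 0" --pt "0.045 0 0 -0.1 0" --pt "0.022 -0.0225 -0.087 -0.12 90" --pt "0.022 -0.0225 -0.087 -0.12 90" --pt "0.022 -0.0225 -0.087 -0.12 90" --pt "0.022 -0.0225 -0.087 -0.12 90" --pt "0.022 -0.0225 -0.087 -0.12 90" --pt "0.022 -0.0225 -0.087 -0.12 90" --pt "0.022 -0.0225 -0.087 -0.12 90"

```text
time: 5.75
position: [0.4649, 0.1037, 0.2164]
tcp_rot: [0.589, 0.808, 0.001, 0.001]
ft_force: [-0.0, 0.5, 0.2]
grip_width: 0.0222
grip_force: 0.0
```

>>> arm_command --pt "0.022 0 0 0 35" --pt "0.022 0 0 0 35" --pt "0.022 0 0 0 35" --pt "0.022 0 0 0 35" --pt "0.022 0 0 0 35" --pt "0.022 0 0 0 35"

```text
time: 6.35
position: [0.4645, 0.1038, 0.2161]
tcp_rot: [0.802, 0.597, 0.0, 0.0]
ft_force: [0.0, 0.2, -0.6]
grip_width: 0.0221
grip_force: 0.0
```

```bash
python3 -c "
from h import *
plan([w(-.120,-.027,.104)],78)
print(bot.sense()['grip_width'],bot.sense()['qpos'])
for n in('wrist','top'):
  im,d,W=cloud(n); save(n+'4',im)
  L=(W[...,:2]-O)@RC
  m=(W[...,2]>.10)&(L[...,0]<-.125)&(L[...,0]>-.17)&(abs(L[...,1]-.058)<.02);print('lever',m.sum(),L[m].min(0),L[m].max(0),W[m][:,2].max() if m.any() else 0)
  m=(W[...,2]>.11)&(W[...,2]<.135)&(L[...,0]<-.108)&(L[...,0]>-.135)&(L[...,1]<.035)&(L[...,1]>-.09)
  if m.any(): print(m.sum(),L[m].mean(0),L[m].min(0),L[m].max(0),np.percentile(W[m][:,2],90))
"
```

```text
t 6.35 p [0.4645 0.1038 0.2161] loc [-0.1173 -0.0263  0.2161] yaw 73.3
[-0.001  -0.0028  0.1121] -4.7
0.02211173999620678 [ 8.63689716e-02  1.72012849e-01 -1.66422352e-01  1.23122573e+00
 -1.23025834e-05  1.94799155e+00]
lever 642 [-0.14965771  0.0532107 ] [-0.1250007   0.06701022] 0.12652578298281755
1466 [-0.11568541 -0.02463485] [-0.12125224 -0.07444601] [-0.1080397   0.01877234] 0.12817201850506826Traceback (most recent call last):
  File "<string>", line 8, in <module>
    m=(W[...,2]>.10)&(L[...,0]<-.125)&(L[...,0]>-.17)&(abs(L[...,1]-.058)<.02);print('lever',m.sum(),L[m].min(0),L[m].max(0),W[m][:,2].max() if m.any() else 0)
                                                                                                     ~~~~~~~~^^^
    return umr_minimum(a, axis, None, out, keepdims, initial, where)
ValueError: zero-size array to reduction operation minimum which has no identity
```

View pics/wrist4.png

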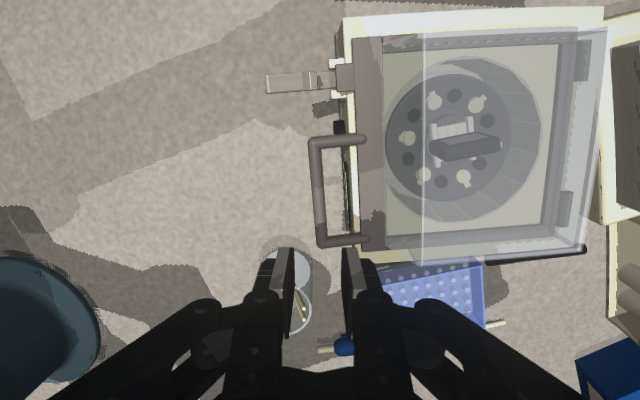

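The wrist view shows the lever folded forward at (265–340,82), free of the lid, with the handle bar along x≈318 between y≈140 and 240. The fingers are above the bar. I'll square up, descend and pinch it.

>>> arm_command --pt "0.022 -0.001 -0.001 0.05 -5" --pt "0.022 -0.001 -0.001 0.1 -5" --pt "0.022 -0.001 -0.001 0.114 -5" --pt "0.022 -0.001 -0.001 0.114 -5" --pt "0.0 -0.001 -0.001 0.114 -5" --pt "0.0 -0.001 -0.001 0.114 -5" --pt "0.0 -0.001 -0.001 0.114 -5" --pt "0.0 -0.001 -0.001 0.114 -5" --newtons 40

```text
time: 7.25
position: [0.4639, 0.1031, 0.1029]
tcp_rot: [0.776, 0.631, 0.001, 0.001]
ft_force: [0.6, 0.4, 0.1]
grip_width: 0.0
grip_force: 0.0
```

```bash
python3 -c "
from h import *
r=.203;f0=np.arcsin((.121-.1155)/r)
def pt(al): return w(.085-r*np.cos(f0+al)-.0,-.027,.1155+r*np.sin(f0+al)-.019)
p0=pt(0)
plan([bot.sense()['position']+pt(al)-p0 for al in np.arange(.1,1.66,.1)],78)
print(bot.sense()['ft_force'])
"
```

```text
t 7.25 p [0.4639 0.1031 0.1029] loc [-0.1177 -0.0271  0.1029] yaw 78.2
[ 0.      0.0016 -0.0202] 0.2
[ 0.      0.0052 -0.0402] 0.2
[ 0.      0.0108 -0.0597] 0.2
[-0.      0.0184 -0.0785] 0.2
[-0.      0.0277 -0.0965] 0.2
[-1.000e-04  3.880e-02 -1.135e-01] 0.2
[-1.000e-04  5.160e-02 -1.293e-01] 0.2
[-1.000e-04  6.580e-02 -1.437e-01] 0.2
[-0.0002  0.0815 -0.1567] 0.2
[-0.0002  0.0983 -0.168 ] 0.2
[-0.0003  0.1162 -0.1776] 0.2
[-0.0003  0.135  -0.1853] 0.2
[-0.0004  0.1544 -0.1911] 0.2
[-0.0004  0.1743 -0.195 ] 0.2
[-0.0005  0.1945 -0.1968] 0.2
[-0.0006  0.2148 -0.1966] 0.2
[0.60096922 0.38017339 0.07287516]
```

The fingers closed fully, so they missed the bar. I need a look.

```bash
python3 -c "
from h import *
print(bot.sense()['grip_width'],bot.sense()['grip_force'])
im,d,W=cloud('wrist'); save('w5',im)
"
```

```text
4.4539445543791905e-05 0.0
```

View pics/w5.png

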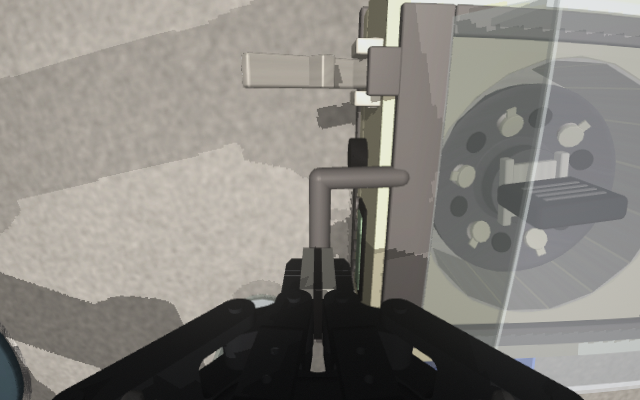

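```bash
python3 -c "
from h import *
im,d,W=cloud('wrist'); c=calibration('wrist')
p=bot.sense()['position']
def proj(X):
  X=np.array(c['R'])@X+c['t']; n=X[:2]/X[2]; n=n*(1+c['k1']*(n@n)); return n[0]*c['fx']+c['cx'],n[1]*c['fy']+c['cy'],X[2]
print('tcp',proj(p),'grasp',proj(p+[0,0,.019]))
for v in range(190,350,6):
  print(v,[(loc(W[v,u])*1000).round().tolist() for u in(308,313,318,323,328)])
"
```

```text
tcp (np.float64(315.98041390345827), np.float64(242.78550327693205), np.float64(0.18478683856855968)) grasp (np.float64(315.8480154838569), np.float64(259.3683678918817), np.float64(0.16669751881976932))
190 [[-125.0, -27.0, -0.0], [-119.0, 10.0, 127.0], [-117.0, 10.0, 127.0], [-115.0, 10.0, 128.0], [-113.0, 10.0, 127.0]]
196 [[-125.0, -33.0, 0.0], [-119.0, 7.0, 127.0], [-117.0, 7.0, 127.0], [-115.0, 7.0, 128.0], [-113.0, 7.0, 127.0]]
202 [[-125.0, -38.0, 1.0], [-119.0, 4.0, 127.0], [-117.0, 4.0, 127.0], [-115.0, 4.0, 127.0], [-113.0, 4.0, 126.0]]
208 [[-125.0, -43.0, -1.0], [-119.0, 1.0, 127.0], [-117.0, 2.0, 128.0], [-115.0, 2.0, 127.0], [-113.0, 1.0, 127.0]]
214 [[-125.0, -48.0, 0.0], [-119.0, -2.0, 127.0], [-117.0, -1.0, 128.0], [-115.0, -2.0, 127.0], [-113.0, -2.0, 127.0]]
220 [[-125.0, -54.0, 0.0], [-119.0, -4.0, 127.0], [-117.0, -4.0, 129.0], [-115.0, -4.0, 127.0], [-112.0, -5.0, 125.0]]
226 [[-125.0, -60.0, -0.0], [-119.0, -7.0, 127.0], [-117.0, -7.0, 128.0], [-115.0, -7.0, 128.0], [-112.0, -8.0, 126.0]]
232 [[-125.0, -65.0, -0.0], [-119.0, -10.0, 127.0], [-117.0, -10.0, 128.
[... 1717 characters left out ...]
0], [-117.0, -27.0, 166.0], [-115.0, -21.0, 174.0], [-114.0, -14.0, 184.0]]
322 [[-120.0, -16.0, 184.0], [-119.0, -27.0, 169.0], [-117.0, -30.0, 166.0], [-115.0, -23.0, 175.0], [-114.0, -14.0, 186.0]]
328 [[-120.0, -18.0, 184.0], [-119.0, -30.0, 169.0], [-117.0, -33.0, 166.0], [-115.0, -24.0, 176.0], [-114.0, -16.0, 187.0]]
334 [[-120.0, -25.0, 178.0], [-119.0, -32.0, 170.0], [-117.0, -35.0, 167.0], [-115.0, -27.0, 176.0], [-114.0, -18.0, 186.0]]
340 [[-121.0, -28.0, 178.0], [-119.0, -33.0, 171.0], [-117.0, -70.0, 128.0], [-115.0, -31.0, 174.0], [-114.0, -27.0, 178.0]]
346 [[-121.0, -31.0, 178.0], [-121.0, -188.0, -1.0], [-116.0, -188.0, -1.0], [-115.0, -33.0, 175.0], [-114.0, -31.0, 177.0]]
```

>>> arm_command --pt "0.03 0 0 0 0" --pt "0.03 0 0 0 0" --pt "0.03 0 0 0 0"

```text
time: 7.65
position: [0.4627, 0.103, 0.1017]
tcp_rot: [0.776, 0.631, -0.0, 0.0]
ft_force: [-0.2, -0.0, 0.2]
grip_width: 0.03
grip_force: 0.0
```

```bash
python3 -c "
from h import *
s=bot.sense(); print(s['position'],s['grip_width'],s['ft_force'])
im,d,W=cloud('wrist')
L=np.dstack([(W[...,:2]-O)@RC,W[...,2]])
# fingers: pixels with local y in -16..-12 (front faces), near x of the bar
m=(L[...,1]<-11)&(L[...,1]>-42e-3)&(abs(L[...,0]+.117)<.045)&(L[...,2]>.1)&(L[...,2]<.2)
for v in range(215,330,6):
  uu=range(262,376,8)
  print(v,*['%d,%d,%d'%tuple((L[v,u]*1000).round()) if np.isfinite(L[v,u,0]) else 'nan' for u in uu],sep=' | ')
"
```

```text
[0.46269242 0.10297464 0.10165046] 0.02999171034080296 [-0.18166654 -0.02315383  0.15445537]
215 | -165,-50,0 | -158,-50,0 | -152,-50,0 | -145,-49,0 | -138,-49,0 | -131,-50,0 | -124,-50,-1 | -118,-1,128 | -114,-2,128 | -104,-50,-2 | -97,-50,-1 | -91,-49,0 | -88,-36,35 | -90,-18,84 | -88,-11,101
221 | -165,-55,0 | -159,-55,0 | -152,-55,-1 | -145,-55,-1 | -138,-55,-1 | -131,-55,-1 | -124,-55,0 | -118,-5,127 | -114,-4,128 | -104,-55,0 | -97,-55,0 | -90,-55,-1 | -90,-34,52 | -90,-22,84 | -88,-14,102
227 | -166,-61,0 | -159,-61,-1 | -152,-61,-2 | -145,-61,-1 | -138,-61,-1 | -131,-61,0 | -125,-61,-1 | -118,-7,127 | -114,-7,127 | -104,-61,-1 | -97,-60,1 | -90,-60,1 | -90,-38,54 | -89,-26,83 | -88,-17,103
233 | -166,-67,-1 | -159,-67,-2 | -152,-67,-1 | -145,-67,-2 | -138,-66,-1 | -131,-66,0 | -125,-66,-1 | -118,-10,128 | -114,-11,127 | -104,-66,-1 | -97,-67,-1 | -90,-66,0 | -88,-49,39 | -89,-30,83 | -88,-21,104
239 | -166,-72,0 | -159,-72,-2 | -153,-73,-2 | -145,-72,-1 | -138,-72,-1 | -131,-72,0 | -125,-72,0 | -118,-13,128 | -114,-13,128 | -104,-72,-1 | -97,-72,-1 | -90,-72,0 | -89,-50,48 | 
[... 2635 characters left out ...]
-19,173 | -100,-15,179
317 | -135,-15,183 | -135,-24,170 | -133,-31,161 | -145,-135,23 | -139,-143,13 | -132,-153,0 | -125,-153,-1 | -118,-55,129 | -114,-56,127 | -102,-153,-1 | -95,-152,0 | -87,-154,-2 | -103,-27,166 | -102,-21,174 | -101,-14,183
323 | -135,-15,185 | -135,-27,170 | -133,-33,161 | -145,-137,29 | -139,-144,19 | -133,-161,-2 | -125,-159,0 | -118,-60,127 | -114,-60,128 | -109,-65,121 | -105,-64,121 | -101,-65,121 | -103,-30,166 | -103,-15,184 | -101,-14,186
329 | -133,-9,195 | -135,-28,171 | -133,-37,161 | -144,-137,36 | -138,-145,26 | -133,-167,-1 | -125,-166,0 | -118,-64,127 | -114,-64,127 | -109,-66,125 | -105,-65,125 | -101,-66,124 | -103,-33,165 | -105,-9,195 | -103,-9,194
```

Depth shows the visible fingertips end at z≈130 mm while the reported TCP is 102 mm. They are just above the bar (top at 127 mm), so the tips really stand about 27 mm behind the reported TCP. I'll go about 25 mm lower, centre on the bar and close.

>>> arm_command --pt "0.022 0 0.0015 0 0" --pt "0.022 0 0.0015 0 0" --pt "0.022 0 0.0015 0.012 0" --pt "0.022 0 0.0015 0.024 0" --pt "0.022 0 0.0015 0.024 0" --pt "0.0 0 0.0015 0.024 0" --pt "0.0 0 0.0015 0.024 0" --pt "0.0 0 0.0015 0.024 0" --pt "0.0 0 0.0015 0.024 0" --newtons 40

```text
time: 8.6
position: [0.4645, 0.1025, 0.078]
tcp_rot: [0.776, 0.63, 0.0, 0.0]
ft_force: [0.9, -1.8, -2.1]
grip_width: 0.0084
grip_force: 39.0
```

The bar is gripped (8.4 mm). Now I swing the lid open along its arc.

>>> arm_command --pt "0 0 0.0016 -0.0202 0" --pt "0 0 0.0052 -0.0402 0" --pt "0 0 0.0108 -0.0597 0" --pt "0 0 0.0184 -0.0785 0" --pt "0 0 0.0277 -0.0965 0" --pt "0 0 0.0388 -0.1135 0" --pt "0 0 0.0516 -0.1293 0" --pt "0 0 0.0658 -0.1437 0" --pt "0 0 0.0815 -0.1567 0" --pt "0 0 0.0815 -0.1567 0" --pt "0 0 0.0815 -0.1567 0"

```text
time: 9.7
position: [0.5434, 0.0856, 0.2357]
tcp_rot: [0.776, 0.63, -0.0, 0.0]
ft_force: [-3.9, -2.6, 5.9]
grip_width: 0.0085
grip_force: 40.2
```

```bash
python3 -c "
from h import *
r=.203;f0=np.arcsin((.121-.1155)/r)
def pt(al): return w(.085-r*np.cos(f0+al),-.027,.1155+r*np.sin(f0+al)-.019-.026)
plan([pt(al) for al in (.9,1.0,1.1,1.2,1.3,1.4,1.5,1.6,1.65)],78)
s=bot.sense();print(s['ft_force'],s['grip_width'],s['grip_force'])
im,d,W=cloud('top'); save('top6',im)
L=np.dstack([(W[...,:2]-O)@RC,W[...,2]])
m=(L[...,2]>.17)&(abs(L[...,1])<.09)&(L[...,0]>-.09)&(L[...,0]<.2); print(m.sum())
"
```

```text
t 9.7 p [0.5434 0.0856 0.2357] loc [-0.0364 -0.0276  0.2357] yaw 78.2
[ 0.0006 -0.0005  0.0029] 0.2
[ 0.0006  0.0164 -0.0085] 0.2
[ 0.0005  0.0342 -0.0181] 0.2
[ 0.0005  0.053  -0.0259] 0.2
[ 0.0004  0.0724 -0.0318] 0.2
[ 0.0004  0.0923 -0.0357] 0.2
[ 0.0003  0.1125 -0.0376] 0.2
[ 0.0002  0.1328 -0.0375] 0.2
[ 0.0002  0.1429 -0.0367] 0.2
[-3.88520127 -2.59622009  5.85225628] 0.008493301727219437 40.19335448741913
17119
```

>>> arm_command --pt "0 0 0.017 -0.0112 0" --pt "0 0 0.0345 -0.0205 0" --pt "0 0 0.0535 -0.0285 0" --pt "0 0 0.073 -0.034 0" --pt "0 0 0.093 -0.038 0" --pt "0 0 0.113 -0.04 0" --pt "0 0 0.133 -0.04 0" --pt "0 0 0.143 -0.039 0" --pt "0 0 0.143 -0.039 0" --pt "0 0 0.143 -0.039 0" --pt "0 0 0.143 -0.039 0"

```text
time: 10.85
position: [0.6844, 0.0556, 0.2745]
tcp_rot: [0.776, 0.63, 0.0, 0.002]
ft_force: [1.9, -5.4, 4.8]
grip_width: 0.0085
grip_force: 42.3
```

```bash
python3 -c "
from h import *
plan([w(.085,-.027,.2735)],78)
s=bot.sense();print(s['ft_force'],s['grip_width'],s['grip_force'],s['qpos'])
"
```

```text
t 10.85 p [0.6844 0.0556 0.2745] loc [ 0.1079 -0.0277  0.2745] yaw 78.1
[ 0.0007 -0.0229  0.0009] 0.1
[ 1.91353765 -5.35195513  4.81706601] 0.008538237185126685 42.33293831348419 [-0.01024689  0.6580879   0.71994413  1.63028014 -0.00200345  1.76760781]
```

The lid is about 95° open, with the bar 23 mm behind the hinge, which is about 1.65 rad. I'll release, rise and come back over the rotor.

>>> arm_command --pt "0.03 0 0 0 0" --pt "0.03 0 0 0 0" --pt "0.03 0 0 -0.02 0" --pt "0.03 0 0 -0.04 0" --pt "0.03 0 0 -0.05 0" --pt "0.03 0 0 -0.05 0" --pt "0.03 0 -0.05 -0.05 -8" --pt "0.05 0.01 -0.1 -0.05 -16" --pt "0.05 0.02 -0.14 -0.05 -24" --pt "0.05 0.028 -0.17 -0.05 -32" --pt "0.05 0.028 -0.17 -0.05 -40" --pt "0.05 0.028 -0.17 -0.05 -48"

```text
time: 12.05
position: [0.5206, 0.1201, 0.3225]
tcp_rot: [0.449, 0.894, -0.0, -0.001]
ft_force: [0.3, -0.7, -0.8]
grip_width: 0.0501
grip_force: 0.0
```

>>> arm_command --pt "0.05 0 0 0.01 -8" --pt "0.05 0 0 0.03 -16" --pt "0.05 0 0 0.05 -24" --pt "0.05 0 0 0.05 -32" --pt "0.05 0 0 0.05 -40" --pt "0.05 0 0 0.05 -42" --pt "0.05 0 0 0.05 -42"

```text
time: 12.75
position: [0.5221, 0.1193, 0.2721]
tcp_rot: [0.103, 0.995, 0.0, -0.001]
ft_force: [0.4, 0.7, 0.5]
grip_width: 0.0499
grip_force: 0.0
```

```bash
python3 -c "
from h import *
plan([w(0,0,.20)],168)
im,d,W=cloud('top'); save('top7',im); np.savez('/tmp/t7',im=im,W=W)
im,d,W=cloud('wrist'); np.savez('/tmp/w7',im=im,W=W); save('w7',im)
"
```

```text
t 12.75 p [0.5221 0.1193 0.2721] loc [-0.0642  0.0009  0.2721] yaw 168.2
[-0.0644 -0.0011  0.0719] 0.2
```

View pics/w7.png

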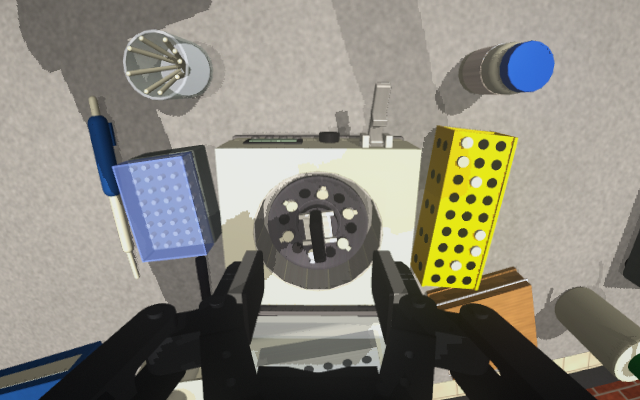

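The lid stands open behind, the lever is down at (380,110), and the rotor is exposed with its black upright grip at about (318,235). I'll measure the grip.

```bash
python3 -c "
from h import *
for n in('/tmp/w7.npz','/tmp/t7.npz'):
  z=np.load(n); W=z['W']; L=np.dstack([(W[...,:2]-O)@RC,W[...,2]])
  m=(L[...,2]>.131)&(L[...,2]<.145)&(np.hypot(L[...,0],L[...,1])<.04)
  if m.sum()<10: print(n,m.sum()); continue
  P=(L[m][:,:2]*1000).astype(np.float32); r=cv2.minAreaRect(P); print(n,m.sum(),'rect',r,'mean',P.mean(0),'z',np.median(L[m][:,2]))
  e=np.linalg.eigh(np.cov(P.T)); print('long axis local',e[1][:,1],np.degrees(np.arctan2(e[1][1,1],e[1][0,1])))
"
```

```text
/tmp/w7.npz 495 rect ((0.9325752258300781, 2.118016242980957), (43.59528350830078, 12.09237003326416), 7.109691619873047) mean [-0.5315746  1.909893 ] z 0.13579476039492877
long axis local [-0.9926079  -0.12136539] -173.02909039484993
/tmp/t7.npz 114 rect ((-0.2986869812011719, 1.0344171524047852), (42.72193908691406, 11.907565116882324), 7.058435440063477) mean [0.08722769 0.747495  ] z 0.13523258989314307
long axis local [-0.98974094 -0.14287363] -171.785834618976
```

```bash
python3 -c "
from h import *
z=np.load('/tmp/w7.npz'); W=z['W']; L=np.dstack([(W[...,:2]-O)@RC,W[...,2]])
b=np.radians(7.1); ex=np.array([np.cos(b),np.sin(b)]);ey=np.array([-np.sin(b),np.cos(b)])
g=L[...,:2]-[.0003,.0016]; s=g@ex*1000; t=g@ey*1000
for sl in range(-30,31,6):
  row=[]
  for tl in range(-36,37,6):
    m=(abs(s-sl)<3)&(abs(t-tl)<3)&(L[...,2]>.03)&(L[...,2]<.2); row.append('%4.0f'%(np.percentile(L[...,2][m],90)*1000) if m.sum()>2 else '  - ')
  print(sl,*row)
plan([w(.0003,.0016,.16),w(.0003,.0016,.076)],175.1)
"
```

```text
-30   88   92   91   88   83   82   79   88   89   83   85   86   87
-24   86   90   90   88   78   80  126  124   78   80   83   86   86
-18   84   89   88   99   99  135  136  135   98   99   80   82   84
-12   85   82   78   99   99  136  137  136   99   98   78   88   90
-6   84   82   79   93   97  136  137  136   97   93   85   87   90
0   82   79   91   93   97  136  137  136   97   93   92   79   87
6   90   87   79   93   97  136  137  136   97   93   90   80   85
12   91   89   78   99   99  136  137  136   98   98   78   82   85
18   89   83   80  100   99  137  137  136   99  100   85   82   85
24   85   84   83   81   -    -   136   -    -    87   88   90   85
30   87   86   85   81   88   -    -    80   80   82   91   92   88
t 12.85 p [0.5225 0.1192 0.2725] loc [-0.0638  0.0008  0.2725] yaw 168.1
[-0.0643  0.0006  0.1124] -7.0
[-0.0644  0.0006  0.1964] -7.0
```

Beside the grip there are only rails, up to about z 100 mm, so the fingertips must stay above 102 mm. I'll go part way down, then check the real fingertip height.

>>> arm_command --pt "0.034 -0.03 0 0 -7" --pt "0.034 -0.0643 0.0006 0 -7" --pt "0.034 -0.0643 0.0006 0.04 -7" --pt "0.034 -0.0643 0.0006 0.08 -7" --pt "0.034 -0.0643 0.0006 0.12 -7" --pt "0.034 -0.0643 0.0006 0.15 -7" --pt "0.034 -0.0643 0.0006 0.165 -7" --pt "0.034 -0.0643 0.0006 0.165 -7" --pt "0.034 -0.0643 0.0006 0.165 -7" --newtons 60

```text
time: 13.75
position: [0.5862, 0.1065, 0.1086]
tcp_rot: [0.042, 0.999, 0.0, -0.0]
ft_force: [-0.0, 0.2, -0.3]
grip_width: 0.0342
grip_force: 0.0
```

```bash
python3 -c "
from h import *
plan([w(.0003,.0016,.081)],175.1)
im,d,W=cloud('wrist'); save('w8',im); L=np.dstack([(W[...,:2]-O)@RC,W[...,2]])
b=np.radians(7.1); ex=np.array([np.cos(b),np.sin(b)]);ey=np.array([-np.sin(b),np.cos(b)])
g=L[...,:2]-[.0003,.0016]; s=g@ex*1000; t=g@ey*1000
for tl in range(-36,37,4):
    m=(abs(t-tl)<2)&(s<-6)&(s>-14)&(L[...,2]>.03)&(L[...,2]<.22)
    print(tl,m.sum(),(np.unique((L[...,2][m]*1000).round(-0).astype(int))[:60:2]).tolist())
m=(s>-30)&(s<30)&(abs(t)<9)&(L[...,2]>.133)&(L[...,2]<.14); print('grip t',np.percentile(t[m],[2,98]),s[m].min(),s[m].max())
"
```

```text
t 13.75 p [0.5862 0.1065 0.1086] loc [0.0012 0.0016 0.1086] yaw 175.2
[0.0008 0.0001 0.0276] 0.1
-36 321 [81, 83, 85, 180, 183, 185, 187, 189, 191, 193]
-32 104 [78, 80, 82, 84, 179, 183, 186, 189]
-28 405 [76, 78, 80, 155, 175, 177, 179, 181, 183, 185, 187, 189, 191, 193, 195]
-24 666 [76, 78, 139, 142, 144, 146, 148, 150, 152, 154, 156, 158, 160, 162, 164, 166, 168, 170, 172, 174, 176, 178, 180, 182, 184, 186, 188, 190, 192, 194]
-20 996 [76, 78, 80, 90, 92, 98, 139, 141, 143, 145, 147, 149, 151, 153, 155, 157, 159, 161, 163, 165, 167, 169, 171, 173, 175, 177, 179, 181, 183, 185]
-16 536 [78, 80, 91, 93, 96, 98, 100, 137, 140, 142, 144, 146, 148, 150, 152, 154, 156, 158, 160, 162, 164, 166, 168, 170, 172, 174, 183, 185, 187, 189]
-12 240 [95, 97, 99, 206, 208, 210, 212, 214, 216, 218]
-8 634 [94, 96, 98, 100, 110, 127, 129, 208, 210, 212, 214, 216, 218]
-4 630 [133, 135, 137, 207, 209, 211, 213, 215, 217, 219]
0 612 [135, 137, 208, 210, 212, 214, 216, 218]
4 631 [133, 135, 137, 209, 211, 213, 215, 217, 219]
8 630 [95, 97, 99, 116, 129, 133, 207, 209, 211, 213, 215, 217, 219]
12 429 [95, 97, 99, 101, 208, 210, 212, 214, 216, 218]
16 256 [79, 82, 92, 95, 97, 99, 136, 138, 140, 142, 145, 147, 149, 151, 153, 155, 157, 159, 161, 163, 165, 167, 169, 171, 173, 189, 191, 193, 198, 213]
20 965 [76, 78, 80, 88, 92, 94, 99, 139, 141, 143, 145, 147, 149, 151, 153, 155, 157, 159, 161, 163, 165, 167, 169, 171, 173, 176, 178, 180, 182, 184]
24 814 [76, 78, 138, 140, 142, 144, 146, 148, 150, 152, 154, 156, 158, 160, 162, 164, 166, 168, 170, 172, 174, 176, 178, 180, 182, 184, 186, 188, 190, 192]
28 521 [76, 78, 80, 86, 88, 153, 175, 177, 179, 181, 183, 185, 187, 189, 191, 193, 195, 205]
32 193 [78, 80, 82, 86, 88, 90, 178, 180, 182, 184, 186, 189]
36 164 [80, 82, 89, 91, 180, 185, 187, 189, 192]
grip t [-5.47552911  5.8899419 ] -21.128533406855937 23.10417454879343
```

The tips are at about 137 mm and centred on the grip. I'll descend 29 mm and close at 60 N.

>>> arm_command --pt "0.034 0.001 0 0.015 0" --pt "0.034 0.001 0 0.029 0" --pt "0.034 0.001 0 0.029 0" --pt "0.034 0.001 0 0.029 0" --pt "0.0 0.001 0 0.029 0" --pt "0.0 0.001 0 0.029 0" --pt "0.0 0.001 0 0.029 0" --pt "0.0 0.001 0 0.029 0" --pt "0.0 0.001 0 0.029 0" --newtons 60

```text
time: 14.7
position: [0.5865, 0.1061, 0.0809]
tcp_rot: [0.042, 0.999, -0.0, 0.001]
ft_force: [-0.6, -2.0, 5.5]
grip_width: 0.0111
grip_force: 58.9
```

Gripped (11 mm). Now I pull left, along +tool y, and check.

>>> arm_command --pt "0 0.001 0.003 0 0" --pt "0 0.001 0.006 0 0" --pt "0 0.001 0.009 0 0" --pt "0 0.001 0.0095 0 0" --pt "0 0.001 0.0095 0 0" --pt "0 0.001 0.0095 0 0" --pt "0 0.001 0.0095 0 0"

```text
time: 15.4
position: [0.587, 0.114, 0.0808]
tcp_rot: [0.043, 0.999, -0.002, 0.002]
ft_force: [1.6, -6.0, 5.8]
grip_width: 0.0113
grip_force: 59.0
```

```bash
python3 -c "
from h import *
plan([w(.0003,.0016,.081)],175.1)
s=bot.sense();print(s['ft_force'],s['ft_torque'],s['grip_width'])
im,d,W=cloud('wrist'); L=np.dstack([(W[...,:2]-O)@RC,W[...,2]])
b=np.radians(7.1); ex=np.array([np.cos(b),np.sin(b)]);ey=np.array([-np.sin(b),np.cos(b)])
g=L[...,:2]-[.0003,.0016]; s=g@ex*1000; t=g@ey*1000
m=(abs(s)<25)&(abs(t)<22)&(L[...,2]>.130)&(L[...,2]<.14); P=np.c_[s[m],t[m]].astype(np.float32); print(m.sum(),cv2.minAreaRect(P),np.median(L[...,2][m]))
"
```

```text
t 15.4 p [0.587  0.114  0.0808] loc [0.0004 0.0092 0.0808] yaw 175.1
[ 0.0011 -0.0076 -0.0001] 0.0
[ 1.55982056 -5.96056639  5.84388554] [-1.52456198 -0.22510201  0.0071007 ] 0.011342024086186632
3632 ((0.5979671478271484, 9.033260345458984), (42.01202392578125, 30.262346267700195), 27.81297492980957) 0.13590251208609555
```

The grip moved 7.9 mm with about 6 N of spring force, as expected. I'll pull another 1.5 mm, then lift.

>>> arm_command --pt "0 0 0.0015 0 0" --pt "0 0 0.0015 0 0" --pt "0 0 0.0015 -0.005 0" --pt "0 0 0.0015 -0.01 0" --pt "0 0 0.0015 -0.015 0" --pt "0 0 0.0015 -0.02 0" --pt "0 0 0.0015 -0.027 0" --pt "0 0 0.0015 -0.034 0" --pt "0 0 0.0015 -0.041 0" --pt "0 0 0.0015 -0.05 0" --pt "0 0 0.0015 -0.05 0"

```text
time: 16.55
position: [0.5859, 0.1181, 0.1306]
tcp_rot: [0.042, 0.999, 0.0, 0.001]
ft_force: [0.4, -0.3, -3.9]
grip_width: 0.0108
grip_force: 60.6
```

The wrist carries the rotor's weight, the side force is gone, and the lift is 50 mm. I'll raise it a further 70 mm.

>>> arm_command --pt "0 0 0 -0.01 0" --pt "0 0 0 -0.025 0" --pt "0 0 0 -0.04 0" --pt "0 0 0 -0.055 0" --pt "0 0 0 -0.065 0" --pt "0 0 0 -0.07 0" --pt "0 0 0 -0.07 0" --pt "0 0 0 -0.07 0" --pt "0 0 0 -0.07 0" --pt "0 0 0 -0.07 0"

```text
time: 17.55
position: [0.5847, 0.1174, 0.1986]
tcp_rot: [0.042, 0.999, -0.0, -0.001]
ft_force: [0.2, 0.1, -5.6]
grip_width: 0.0109
grip_force: 60.5
```

```bash
python3 -c "
from h import *
s=bot.sense();print(s['position'],s['ft_force'],s['ft_torque'],s['grip_width'],s['grip_force'])
im,d,W=cloud('wrist'); save('w9',im)
L=np.dstack([(W[...,:2]-O)@RC,W[...,2]])
m=(np.hypot(L[...,0],L[...,1])<.062)&(L[...,2]>.19)&(L[...,2]<.222)&(L[...,0]<-.02)
A=np.c_[L[m][:,:2],np.ones(m.sum())]; c=np.linalg.lstsq(A,L[m][:,2],rcond=None)[0]; print('upper rotor plane',m.sum(),c)
im,d,W=cloud('scene'); L=np.dstack([(W[...,:2]-O)@RC,W[...,2]])
m=(np.hypot(L[...,0],L[...,1])<.075)&(L[...,2]>.165)&(L[...,2]<.222)
print('scene rotor pts',m.sum(),L[m].min(0),L[m].max(0)); save('s9',im[60:260,220:480])
m=(L[...,0]>.06)&(L[...,0]<.16)&(abs(L[...,1])<.11)&(L[...,2]>.2); print('lid',m.sum(),L[m].max(0))
"
```

```text
[0.58473464 0.11742072 0.19855586] [ 0.23675537  0.08504999 -5.62932248] [ 0.03654283  0.01565667 -0.00317881] 0.010925279341483544 60.512073040008545
upper rotor plane 11011 [-0.08118861 -0.02463173  0.20055497]
scene rotor pts 916 [-0.05723237 -0.04461156  0.19075897] [0.04821166 0.06614269 0.22152561]
lid 3016 [0.14366183 0.08393114 0.32515934]
```

View pics/s9.png

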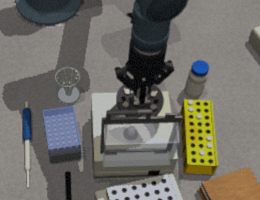

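The picture shows the rotor held level above the housing at (140,100), the lid open, and the jar, rack, tip box and beaker where they stood. The lift is 118 mm and the weight reading is steady, so I'm handing it in.

```bash
python3 -c "
from bench import bot
print(bot.sign_off())"
```

```text
the job is handed in; nothing more can be done
None
```

I handed the job in with the rotor held level and still about 12 cm above its seat, the lid open and the lever free; sign-off returned no verdict, so I don't know how it was judged.

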